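# Tip a carton onto the labelling outline and slide it to the stop

## Task

Make the small standing carton ready for its address label: push it over near its top, on the side with the blank white label, so that it comes down flat wholly inside the green taped outline with the white label facing up. Then push it along the worktop until its leading end sits flush against the metal stop bar at the end of the outline, and take the hand away. Only push with the fingers: do not pick the carton up, do not let it lie beyond the outline at any time, and leave the other things where they are.

Things in the scene. Friction and masses are not known exactly. Their poses are not given: they have to be found in the camera images.
- carton: small brown cardboard carton standing on end, 45 mm thick (its x) x 80 mm wide (y) x 150 mm tall (z), 0.17 to 0.35 kg, evenly filled. Origin at the centre of its underside. Its -x broad side carries the blank white label; its +x broad side looks toward the stop bar. It starts across the open end of the outline; tipped straight over it lands inside the outline, short of the stop bar
- carton_panel (a point): centre of the carton's labelled (-x) broad side, 75 mm up while it stands; 45 mm high once it lies label up
- carton_tip_edge (a point): middle of the carton's lower +x edge, about which it tips; on the worktop before and after. Pushed near the top on the label side, the carton falls by itself once it leans past about 17 degrees, and then lies with its z axis toward the stop bar. At the start this point is 20 to 50 mm inside the outline and within about 10 mm of its centre line; the carton is turned up to 5 degrees from the outline's direction
- carton_foot_left (a point): corner of the carton's +x broad side, lower end (z=0 of the carton), +y side; on the worktop once the carton lies label up
- carton_foot_right (a point): corner of the carton's +x broad side, lower end (z=0 of the carton), -y side; on the worktop once the carton lies label up
- carton_head_left (a point): corner of the carton's +x broad side, upper end (z=150 mm of the carton), +y side; on the worktop once the carton lies label up
- carton_head_right (a point): corner of the carton's +x broad side, upper end (z=150 mm of the carton), -y side; on the worktop once the carton lies label up
- label_guide: fixed labelling place: three strips of flat green tape, 8 mm wide, and at the +x end an aluminium stop bar 24 mm high, 176 mm long, 20 mm thick. Origin on the worktop at the centre of the outline, x toward the stop bar. Inside of the outline: x=-125 mm to the stop bar's face at x=+125 mm, y=-80 to +80 mm; outer edge of the tape: x=-133 mm, y=+/-88 mm
- mug: the green mug at the left, 96 mm tall, origin under its centre; a bystander
- calculator: grey calculator lying flat, 125 x 74 x 16 mm, origin under its centre; a bystander
- stapler: the nearer black desk stapler, 141 x 36 x 49 mm, origin under its centre; a bystander
- glue_stick: the nearer standing glue stick, with a red cap, 30 mm across, 96 mm tall, origin under its centre; a bystander
- marker_blue: blue and white marker lying flat, 132 mm long, origin under its centre; a bystander
- label_roll: white roll of labels lying on its side face, 44 mm across, 30 mm high, origin under its centre; a bystander
- eraser: pink eraser, 44 x 20 x 12 mm, origin under its centre; a bystander
Mind the look-alikes: they are no part of the job. Of the things that look like the carton, the larger one is meant.

How it is judged:
By the outcome, as a careful person would: the job done as asked, in the order asked, and still so for the second after the job is handed in, with the robot touching nothing.
It also fails if it takes over 38 s, if anything falls off the work surface, if the arm or the gripper's body presses on something with over 40 N, if the wrist force passes 120 N, or if a joint passes its speed limit or range.

## Robot

A 6-joint arm with a two-finger parallel gripper is mounted at the origin on a cart in front of the work surface, level with it; the furniture and walls round the work are solid. World frame = base frame: x ahead of the robot, y to its left, z up, the work surface at z = 0. Lengths are in m, angles in rad, forces in N, time in s.
With the tool pointing down it reaches from about 0.275 to 0.875 m from the base axis. Payload 12.5 kg.
Tool frame: the origin (TCP) lies midway between the tips of the shut fingers; the grasp point (between the pads) lies 19 mm behind it; z points along the fingers, y is the direction in which the jaws open and shut (so a half turn about z gives the same grasp; the last joint's range is limited). The gripper opens to 85 mm and grips with 20 to 120 N. Pads are 22 mm wide; open, the fingers measure 114 mm over their backs; the gripper's body (76 mm by 85 mm) begins 54 mm behind the grasp point. The pads swing forward as they close: fully open they stand 13 mm farther back than shut.
Start: joints at [-1.196, 0.351, 1.652, -0, 1.139, -0.085], TCP at [0.244, -0.493, 0.231] pointing down, gripper open.
Joint ranges: [-2.75, 2.75], [-0.79, 2.1], [0.01, 2.65], [-1.57, 4.71], [0.07, 3.14], [-2.87, 2.87]. Speed limits (rad/s): [2.22, 2.22, 2.79, 3.14, 3.14, 3.14].

## Interface

Orientations are given as a unit quaternion [x, y, z, w].
In Python, from bench import telemetry, get_image, calibration, ticket gives the robot as it stands.
- The arm moves only by the tool arm_command, never from a script. Its argument "motion" is a list of rows, each an object with "delta_pos": the shift along the tool's x, y, z in mm, a list of three; "yaw": the turn about the tool's z in degrees; "grip": the finger opening in mm, from 0 to 85.4. In form: [{"delta_pos": [x, y, z], "yaw": yaw, "grip": grip}, ...]. A call has 1 to 20 rows; each row is the pose to reach, as a shift and turn from the pose commanded when the call began, along the tool's axes at that moment; what a row does not reach only later rows make up. A row lasts 1/8 s, in which the tool goes at most 62.5 mm and 10.7 degrees, less where a joint would pass 70% of its speed; a pose out of reach is approached as far as the arm can. A call with a gripper value outside its range is refused whole. The fingers move at their own pace and stop on an object; "newtons" is the grip in N (left out, the last holds). Time passes only in rows, so rows that repeat a pose let the fingers close. It gives the time, the measured TCP pose, the force and the opening at its end, in the units of the state.
- telemetry.get_obs(): the state, without advancing time (a new reading comes with each control period).
- get_image(name): name is "side" or "top"; returns (picture, depth): 420x560x3 uint8, red, green, blue; 420x560 float32, m along the optical axis (not along the pixel's ray), 0 where there is no reading.
- calibration(name): a dict with "fov_y" (degrees; the focal length in pixels is half the picture's height over the tangent of half this angle, whatever the lens; pixels are square), "cx", "cy" (the principal point, pixels), "k1" (the pictures are not rectified: a ray, as slopes to the right and down, at radius r is drawn at 1 + k1 r^2 times it, then the intrinsics apply), "R" (3x3) and "t" (3): a world point X has camera coordinates R X + t. Camera axes: x right, y down, z forward; pixel columns grow to the right and rows downward; lengths in m; the calibration is good to about 2 mm. A picture is of the moment at which its call begins. calibration takes no time and is no camera call.
- ticket.hand_in(): hands the job in, once; it reports no verdict.
The state is a dict: "t": time; "joint_positions": joint angles; "dq": joint speeds; "joint_torque": joint torques, N m; "tool_pos": TCP position; "tcp_rot": TCP orientation; "contact_force": force on the tool from outside, world axes, zero at the start; "moment": the same for the moment, N m; "opening": finger opening in m.
Only numpy, scipy, OpenCV 4.12 (cv2) and the standard library are available. Lean on these libraries where they do the work, as an engineer would, in place of code of your own. Each camera call takes 0.05 s, during which the arm holds its last target.

## Working session

There is one attempt and no reset: what is moved stays moved. The work goes in short steps, Python scripts to look and compute and a tool call to move; the robot and the scene stay as the last step left them, time stands still between calls to the robot, and variables do not carry over. Pictures are saved under pics/ and viewed, and the job is handed in when it is done.

Besides the shell and the picture viewer there is one more tool, called by a JSON object that holds its "method" and its "body". arm_command: Moves the arm, as the interface text tells. Its arguments: {"type":"object","properties":{"motion":{"type":"array"},"newtons":{"type":"number"}},"required":["motion"]}

```bash
mkdir -p pics; cat > h.py <<'E'
import numpy as np, cv2
from bench import telemetry,get_image,calibration,ticket
def save(n,name):
    p,d=get_image(n); cv2.imwrite(f'pics/{name}.png',p[:,:,::-1]); np.savez(f'pics/{name}.npz',p=p,d=d); return p,d
def K(n):
    c=calibration(n); f=210/np.tan(np.radians(c['fov_y'])/2); return c,f
def ray(n,u,v):
    c,f=K(n); x=np.array([(u-c['cx'])/f,(v-c['cy'])/f]); s=x.copy()
    for _ in range(20): s=x/(1+c['k1']*(s@s))
    R=np.array(c['R']);t=np.array(c['t']); return -R.T@t, R.T@np.array([s[0],s[1],1.])
def onz(n,u,v,z):
    o,d=ray(n,u,v); return o+d*(z-o[2])/d[2]
def proj(n,X):
    c,f=K(n); X=np.array(c['R'])@np.array(X)+np.array(c['t']); s=X[:2]/X[2]; s=s*(1+c['k1']*(s@s)); return s*f+[c['cx'],c['cy']]
E
python3 - <<'E'
from h import *
save('side','s0');save('top','t0');o=telemetry.get_obs();print(o['t'],o['tool_pos'],o['tcp_rot'],o['opening'])
for n in('side','top'):print(calibration(n))
E
```

```text
0.1 [ 0.24398889 -0.49260732  0.23083917] [ 9.73686927e-01  2.27889283e-01 -6.92636535e-05 -4.87274982e-04] 0.08551946808272044
{'fov_y': 50.63418728040476, 'cx': 281.10584659587755, 'cy': 203.77796764464318, 'k1': -0.12236536549567954, 'R': array([[ 0.87439837, -0.48517677,  0.00556793],
       [-0.2800591 , -0.51403428, -0.81076239],
       [ 0.39622519,  0.70736996, -0.5853489 ]]), 't': array([-0.58068818,  0.2317117 ,  1.186676  ])}
{'fov_y': 56.680260928848234, 'cx': 278.76657404629265, 'cy': 214.37248668523142, 'k1': 0.026944833948713092, 'R': array([[ 0.01628798, -0.99864919, -0.04934072],
       [-0.98338213, -0.00707598, -0.18140978],
       [ 0.1808156 ,  0.05147558, -0.98216902]]), 't': array([-0.07491909,  0.62515855,  1.33061783])}
```

View pics/s0.png

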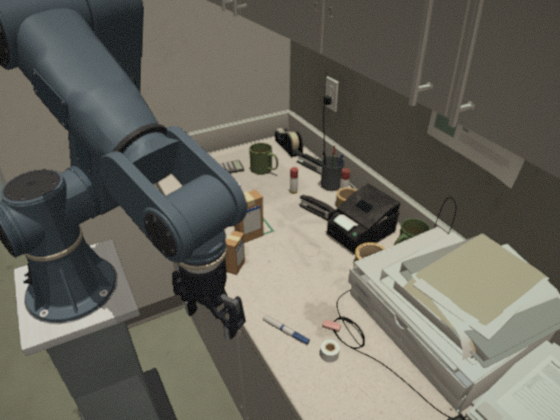

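View pics/t0.png

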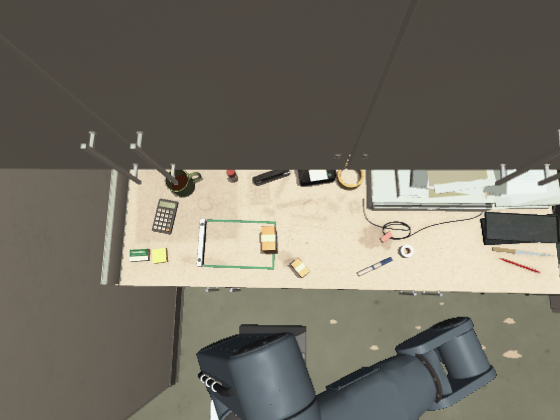

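The top view shows the outline at about (198-277, 219-269). The stop bar is at its left end (201,243), and the carton is at (268,239). The smaller look-alike stands at (300,267). Next I zoom in and measure.

```bash
python3 - <<'E'
from h import *
p=np.load('pics/t0.npz')['p']; d=np.load('pics/t0.npz')['d']
c=p[200:290,180:320,::-1]; cv2.imwrite('pics/t0z.png',cv2.resize(c,None,fx=5.6,fy=5.6,interpolation=cv2.INTER_CUBIC))
p2=np.load('pics/s0.npz')['p'][170:290,180:320,::-1];cv2.imwrite('pics/s0z.png',cv2.resize(p2,None,fx=5,fy=5,interpolation=cv2.INTER_CUBIC))
h=cv2.cvtColor(p,cv2.COLOR_RGB2HSV)
m=((h[...,0]>60)&(h[...,0]<95)&(h[...,1]>90)).astype(np.uint8)
m[:210]=0;m[280:]=0;m[:,:190]=0;m[:,285:]=0
ys,xs=np.nonzero(m)
P=np.array([onz('top',x,y,0)[:2] for x,y in zip(xs,ys)])
print(len(P),P.min(0),P.max(0))
np.save('pics/tape.npy',P)
# fit lines: left long strip (high x), right long(low x), end(low y)
for name,s in (('far',(ys<226)&(xs>207)&(xs<255)),('near',(ys>262)&(xs>207)&(xs<268)),('end',(xs>270)&(ys>228)&(ys<262))):
    l=cv2.fitLine(P[s].astype(np.float32),cv2.DIST_HUBER,0,.001,.001).ravel();print(name,s.sum(),l,np.degrees(np.arctan2(l[1],l[0])))
E
```

```text
136 [ 0.43876509 -0.05125274] [0.61355979 0.20160272]
far 36 [0.02157588 0.9997672  0.6115277  0.09555436] 88.763695
near 59 [0.01645534 0.9998646  0.4430271  0.08196893] 89.05713
end 7 [ 0.9998178   0.0190899   0.4749895  -0.04630851] 1.0938371
```

View pics/t0z.png

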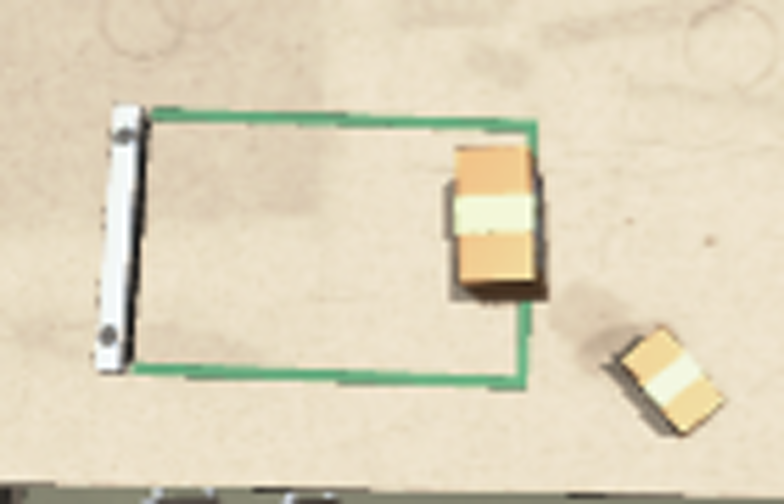

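View pics/s0z.png

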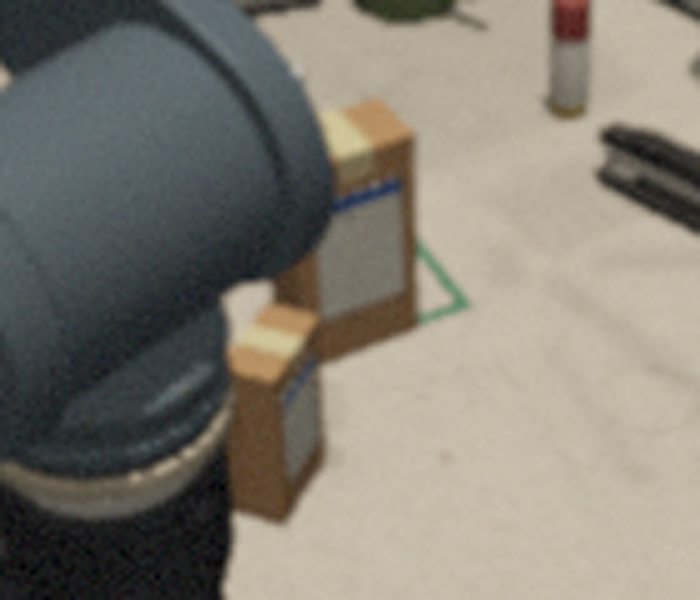

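```bash
python3 - <<'E'
from h import *
def q(u,v,z): return onz('top',180+(u+.5)/5.6-.5,200+(v+.5)/5.6-.5,z)[:2]
for n,pts,z in(('tape outer',[(537,121),(526,388)],0),('bar top L..',[(112,106),(145,106),(126,371),(97,371)],.024),('carton',[(454,148),(532,147),(535,283),(460,279)],.15)):
    P=np.array([q(*a,z) for a in pts]);print(n,P.round(4).tolist(),np.degrees(np.arctan2(*(P-np.roll(P,-1,0)).T[::-1])).round(1))
p=np.load('pics/t0.npz')['p'];d=np.load('pics/t0.npz')['d']
# depth-based carton top mask
vs,us=np.mgrid[200:290,180:320]
X=[]
c=calibration('top');R=np.array(c['R']);t=np.array(c['t'])
for u,v in zip(us.ravel(),vs.ravel()):
    o,r=ray('top',u,v); X.append(o+r*d[v,u])
X=np.array(X); m=(abs(X[:,2]-.15)<.012)
im=m.reshape(90,140).astype(np.uint8);n,l,st,ce=cv2.connectedComponentsWithStats(im);print(st)
for i in range(1,n):
    if st[i,4]>50:
        k=l.ravel()==i; P=np.array([onz('top',u,v,.15)[:2] for u,v in zip(us.ravel()[k],vs.ravel()[k])]);print(cv2.minAreaRect((P*1000).astype(np.float32)),P.mean(0),np.median(X[k,2]))
for lo,hi in((.015,.035),(.09,.125)):
    k=(X[:,2]>lo)&(X[:,2]<hi);print(lo,k.sum(),X[k].min(0),X[k].max(0))
print(np.median(X[:,2]))
E
```

```text
tape outer [[0.6105, -0.0529], [0.4359, -0.0489]] [ -1.3 178.7]
bar top L.. [[0.6142, 0.2246], [0.6144, 0.2028], [0.4422, 0.2062], [0.442, 0.2249]] [ 90.4  -1.1 -89.3 179.9]
carton [[0.5691, -0.0133], [0.57, -0.0593], [0.4901, -0.0626], [0.4919, -0.0187]] [  91.2    2.3  -92.4 -176. ]Traceback (most recent call last):
  File "<stdin>", line 11, in <module>
  File "h.py", line 8, in ray
    c,f=K(n); x=np.array([(u-c['cx'])/f,(v-c['cy'])/f]); s=x.copy()
        ~^^^
  File "h.py", line 6, in K
    c=calibration(n); f=210/np.tan(np.radians(c['fov_y'])/2); return c,f
ValueError: time passes only in moves, steps and waits
```

```bash
sed -i 's/^def K(n):/import functools\n@functools.lru_cache\ndef K(n):/' h.py; cat > pc.py <<'E'
from h import *
def cloud(n,d,v0,v1,u0,u1):
    vs,us=np.mgrid[v0:v1,u0:u1]
    X=np.array([ (lambda o,r:o+r*d[v,u])(*ray(n,u,v)) for u,v in zip(us.ravel(),vs.ravel())])
    return X,us.ravel(),vs.ravel()
E
python3 - <<'E'
from pc import *
d=np.load('pics/t0.npz')['d'];p=np.load('pics/t0.npz')['p']
X,us,vs=cloud('top',d,200,290,180,320)
m=(abs(X[:,2]-.15)<.012)
n,l,st,ce=cv2.connectedComponentsWithStats(m.reshape(90,140).astype(np.uint8))
for i in range(1,n):
    if st[i,4]>50:
        k=l.ravel()==i; P=np.array([onz('top',u,v,.15)[:2] for u,v in zip(us[k],vs[k])]);print(st[i],cv2.minAreaRect((P*1000).astype(np.float32)),P.mean(0),np.median(X[k,2]))
        B=P-P.mean(0); 
        w,V=np.linalg.eigh(np.cov(B.T)); print('pca',np.degrees(np.arctan2(V[1,1],V[0,1])),np.sqrt(w*12))
for lo,hi in((.015,.035),(.09,.125)):
    k=(X[:,2]>lo)&(X[:,2]<hi);print(lo,k.sum(),X[k].min(0),X[k].max(0))
k=(X[:,2]<.01);print(np.median(X[k,2]))
# lookalike
for lo,hi in((.08,.13),):
    k=(X[:,2]>lo)&(X[:,2]<hi)&(us>285);print(np.median(X[k],0),X[k].min(0),X[k].max(0))
o=telemetry.get_obs();from scipy.spatial.transform import Rotation as R
print(R.from_quat(o['tcp_rot']).as_matrix().round(4))
E
```

```text
[ 81  26  15  25 345] ((529.7632446289062, -38.324771881103516), (79.6642837524414, 45.85077667236328), 1.4202276468276978) [ 0.52968968 -0.03746362] 0.15086019617410762
pca -176.33539423455179 [0.04560827 0.08165108]
0.015 289 [ 0.41891462 -0.1657222   0.01518064] [0.61725564 0.26002814 0.03318941]
0.09 201 [ 0.40594887 -0.17052641  0.09015798] [ 0.56624787 -0.02026734  0.12443816]
0.0006666064171427788
[ 0.43546234 -0.14385948  0.11035956] [ 0.40594887 -0.1710571   0.08118247] [ 0.46805714 -0.11377294  0.11810606]
[[ 8.961e-01  4.438e-01 -4.000e-04]
 [ 4.438e-01 -8.961e-01  9.000e-04]
 [ 1.000e-04 -1.000e-03 -1.000e+00]]
```

{"method": "arm_command", "body": {"motion": [{"delta_pos":[43,-22,0],"yaw":-7,"grip":40},{"delta_pos":[86,-45,0],"yaw":-14,"grip":40},{"delta_pos":[129,-67,0],"yaw":-20,"grip":40},{"delta_pos":[172,-90,0],"yaw":-27,"grip":40},{"delta_pos":[215,-112,0],"yaw":-33,"grip":40},{"delta_pos":[258,-135,0],"yaw":-40,"grip":40},{"delta_pos":[301,-157,0],"yaw":-46,"grip":40},{"delta_pos":[344,-180,0],"yaw":-53,"grip":40},{"delta_pos":[387,-202,0],"yaw":-60,"grip":40},{"delta_pos":[430,-225,0],"yaw":-66,"grip":40},{"delta_pos":[430,-225,40],"yaw":-66,"grip":40},{"delta_pos":[430,-225,80],"yaw":-66,"grip":40},{"delta_pos":[430,-225,104],"yaw":-66,"grip":40},{"delta_pos":[430,-225,104],"yaw":-66,"grip":40},{"delta_pos":[430,-225,104],"yaw":-66,"grip":40}]}}

```text
t: 1.98
tool_pos: [0.5301, -0.1005, 0.1283]
tcp_rot: [0.693, 0.721, 0.0, 0.0]
contact_force: [-0.1, -0.1, 1.4]
opening: 0.0401
```

```bash
python3 - <<'E'
from h import *
from scipy.spatial.transform import Rotation as R
p,d=save('top','t1');p2,_=save('side','s1')
cv2.imwrite('pics/t1z.png',cv2.resize(p[190:300,170:330,::-1],None,fx=4,fy=4,interpolation=cv2.INTER_CUBIC))
cv2.imwrite('pics/s1z.png',cv2.resize(p2[130:300,150:350,::-1],None,fx=4,fy=3.5,interpolation=cv2.INTER_CUBIC))
o=telemetry.get_obs();print(o['t'],o['tool_pos'],o['opening'],o['contact_force'],R.from_quat(o['tcp_rot']).as_matrix().round(4))
E
```

```text
2.075 [ 0.53017959 -0.10058017  0.12850113] 0.040011065845830036 [-0.01028346 -0.26628078  0.35349707] [[-4.090e-02  9.992e-01  1.800e-03]
 [ 9.992e-01  4.090e-02 -5.000e-04]
 [-6.000e-04  1.800e-03 -1.000e+00]]
```

View pics/s1z.png

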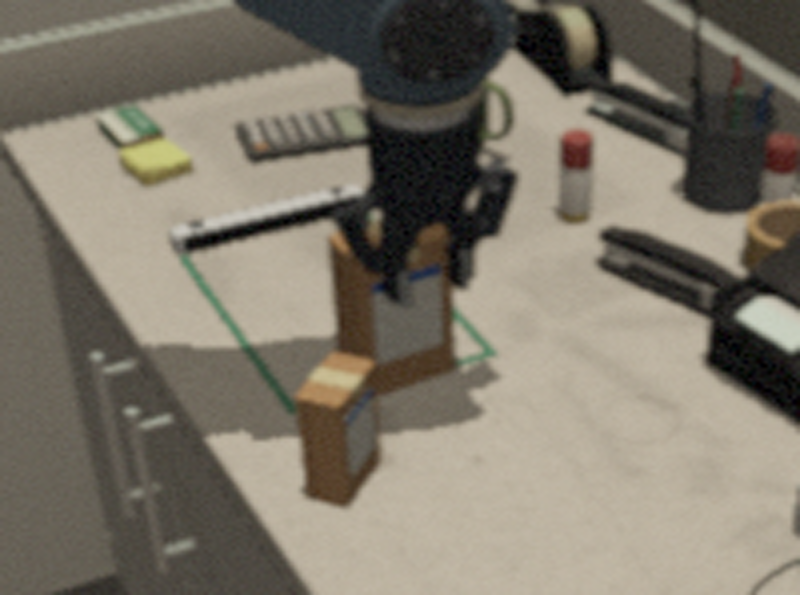

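View pics/t1z.png

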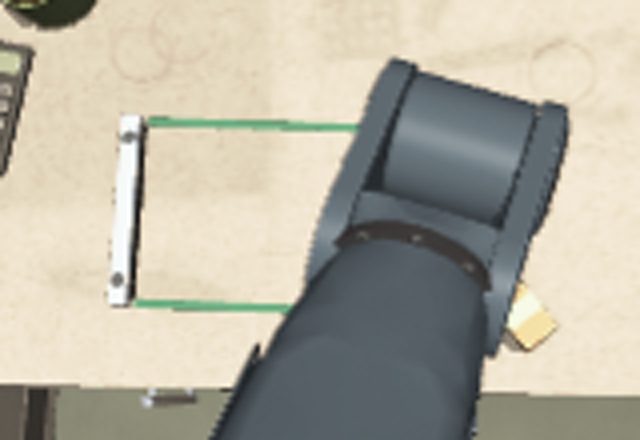

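{"method": "arm_command", "body": {"motion": [{"delta_pos":[12,0,0],"yaw":0,"grip":40},{"delta_pos":[22,0,0],"yaw":0,"grip":40},{"delta_pos":[28,0,0],"yaw":0,"grip":40},{"delta_pos":[33,0,0],"yaw":0,"grip":40},{"delta_pos":[38,0,0],"yaw":0,"grip":40},{"delta_pos":[43,0,0],"yaw":0,"grip":40},{"delta_pos":[48,0,0],"yaw":0,"grip":40},{"delta_pos":[53,0,0],"yaw":0,"grip":40},{"delta_pos":[58,0,0],"yaw":0,"grip":40}]}}

```text
t: 3.2
tool_pos: [0.5272, -0.0421, 0.1273]
tcp_rot: [0.693, 0.721, 0.0, -0.0]
contact_force: [0.5, -0.5, 0.3]
opening: 0.0401
```

```bash
cat > look.py <<'E'
import sys
from h import *
k=sys.argv[1]
p,d=save('top','t'+k);p2,_=save('side','s'+k)
a=cv2.resize(p[200:290,180:320,::-1],None,fx=5.6,fy=5.6,interpolation=cv2.INTER_CUBIC)
b=cv2.resize(p2[130:300,150:350,::-1],None,fx=4,fy=3.5,interpolation=cv2.INTER_CUBIC)
cv2.imwrite(f'pics/t{k}z.png',a);cv2.imwrite(f'pics/s{k}z.png',b)
o=telemetry.get_obs();print(o['t'],o['tool_pos'],o['opening'],o['contact_force'])
E
python3 look.py 2
```

```text
3.3 [ 0.52714832 -0.04197971  0.1272793 ] 0.03999758450303714 [0.26616945 0.29083638 0.3274518 ]
```

View pics/s2z.png

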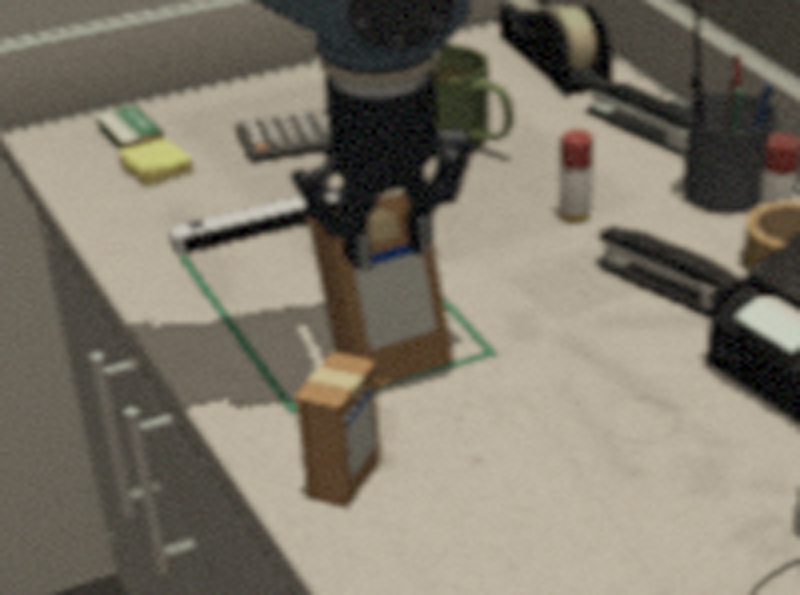

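The carton is leaning toward the bar. The fingers touch near its top, at about (365,250) and (425,240) in the zoomed picture, and there is no sideways turn. I continue gently until it falls.

{"method": "arm_command", "body": {"motion": [{"delta_pos":[4,0,0],"yaw":0,"grip":40},{"delta_pos":[8,0,0],"yaw":0,"grip":40},{"delta_pos":[12,0,0],"yaw":0,"grip":40},{"delta_pos":[16,0,0],"yaw":0,"grip":40},{"delta_pos":[20,0,0],"yaw":0,"grip":40},{"delta_pos":[22,0,0],"yaw":0,"grip":40},{"delta_pos":[22,0,0],"yaw":0,"grip":40},{"delta_pos":[22,0,0],"yaw":0,"grip":40},{"delta_pos":[22,0,0],"yaw":0,"grip":40},{"delta_pos":[0,0,0],"yaw":0,"grip":40},{"delta_pos":[-40,0,0],"yaw":0,"grip":40},{"delta_pos":[-50,0,0],"yaw":0,"grip":40},{"delta_pos":[-50,0,0],"yaw":0,"grip":40}]}}

```text
t: 4.92
tool_pos: [0.5292, -0.0926, 0.1272]
tcp_rot: [0.693, 0.721, 0.0, -0.0]
contact_force: [0.6, 0.7, -0.5]
opening: 0.04
```

```bash
python3 look.py 3
```

```text
5.025 [ 0.52914587 -0.09167185  0.12722927] 0.039878996402696335 [-1.1089553   0.05583706 -0.36050476]
```

View pics/s3z.png

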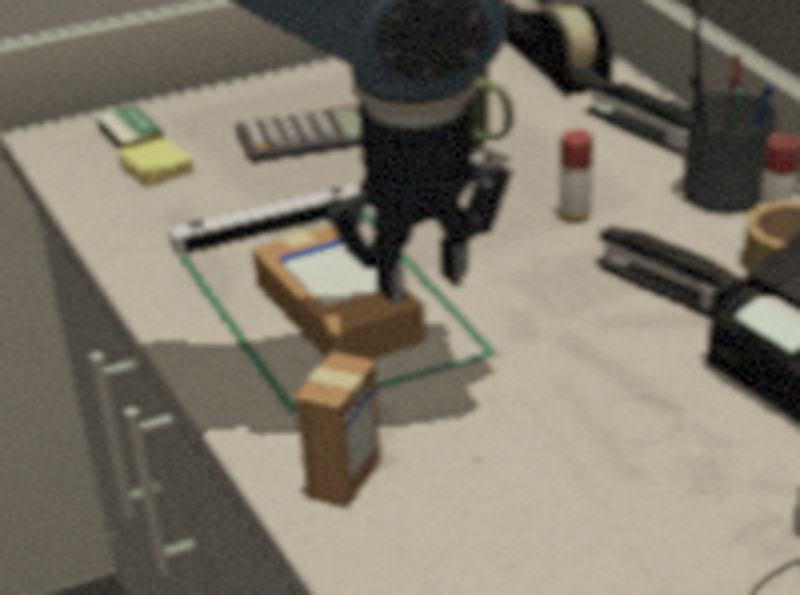

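View pics/t3z.png

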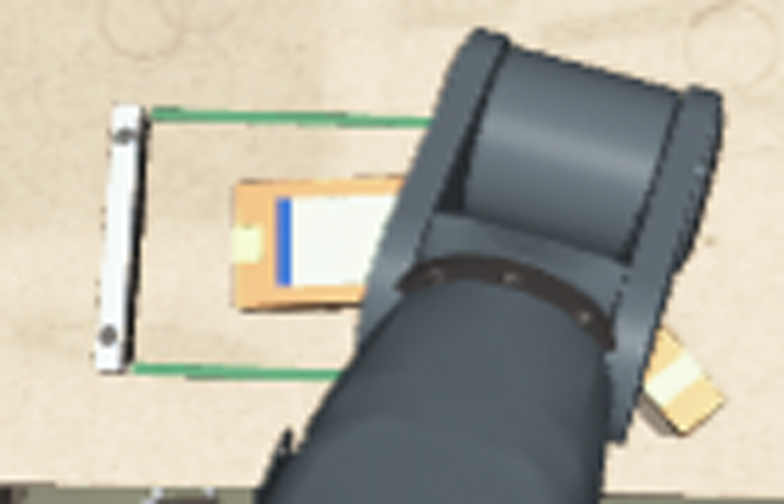

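The carton lies label up inside the outline. Its head end is at about (235,182-310) in the top zoom, and its lower foot edge runs from about (345,357) to (424,335) in the side zoom.

```bash
python3 - <<'E'
from h import *
q=lambda u,v,z: onz('top',180+(u+.5)/5.6-.5,200+(v+.5)/5.6-.5,z)[:2].round(4)
s=lambda u,v,z: onz('side',150+(u+.5)/4-.5,130+(v+.5)/3.5-.5,z)[:2].round(4)
print('head top',q(233,182,.045),q(238,310,.045), 'long edge',q(400,177,.045))
print('foot low',s(345,357,0),s(424,335,0),'foot top',s(337,325,.045),s(424,304,.045))
print('side: head-left-top', s(255,247,.045))
print('bar face low',q(147,112,0),q(131,368,0),'top',q(145,106,.024),q(126,371,.024))
E
```

```text
head top [0.5619 0.1384] [0.4804 0.1316] long edge [0.5661 0.0312]
foot low [0.5049 0.0056] [0.5734 0.0043] foot top [ 0.4972 -0.0025] [ 0.5691 -0.0073]
side: head-left-top [0.4863 0.1375]
bar face low [0.6145 0.2071] [0.4454 0.209 ] top [0.6144 0.2028] [0.4422 0.2062]
```

{"method": "arm_command", "body": {"motion": [{"delta_pos":[25,-2,30],"yaw":2,"grip":40},{"delta_pos":[40,-2,60],"yaw":3.5,"grip":40},{"delta_pos":[40,-2,90],"yaw":3.5,"grip":40},{"delta_pos":[40,-2,109],"yaw":3.5,"grip":40},{"delta_pos":[46,-2,109],"yaw":3.5,"grip":40},{"delta_pos":[56,-1,109],"yaw":3.5,"grip":40},{"delta_pos":[66,-1,109],"yaw":3.5,"grip":40},{"delta_pos":[76,0,109],"yaw":3.5,"grip":40},{"delta_pos":[86,1,109],"yaw":3.5,"grip":40},{"delta_pos":[96,1,109],"yaw":3.5,"grip":40},{"delta_pos":[106,2,109],"yaw":3.5,"grip":40},{"delta_pos":[112,2,109],"yaw":3.5,"grip":40},{"delta_pos":[116,2,109],"yaw":3.5,"grip":40},{"delta_pos":[116,2,109],"yaw":3.5,"grip":40}]}}

```text
t: 6.78
tool_pos: [0.5263, 0.0239, 0.0181]
tcp_rot: [0.714, 0.7, -0.0, -0.0]
contact_force: [-0.7, 0.6, -0.1]
opening: 0.0404
```

```bash
python3 look.py 4
```

```text
6.875 [0.52628826 0.02362073 0.01810443] 0.03982979700692737 [-0.74340034 -0.32421615 -0.84493637]
```

View pics/s4z.png

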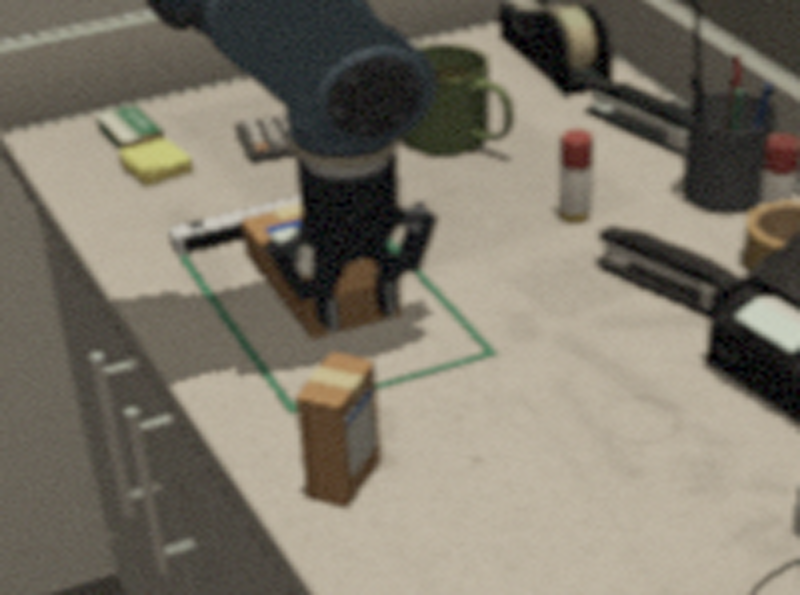

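View pics/t4z.png

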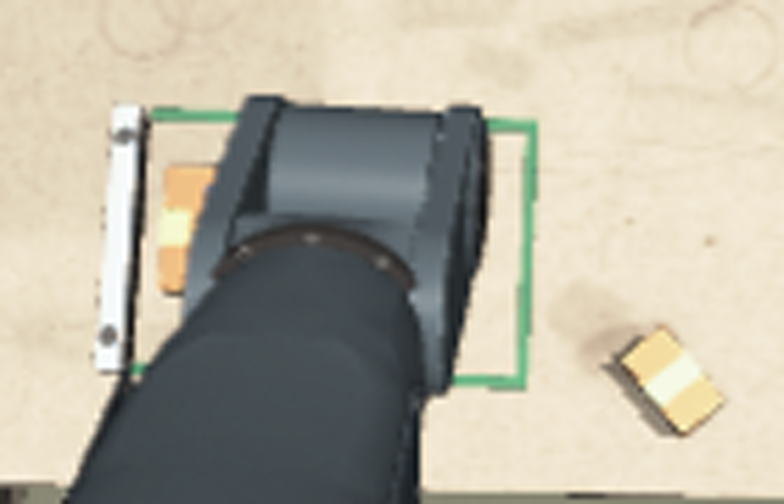

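```bash
python3 - <<'E'
from h import *
q=lambda u,v,z: onz('top',180+(u+.5)/5.6-.5,200+(v+.5)/5.6-.5,z)[:2].round(4)
print(q(166,164,.045),q(160,291,.045))
E
```

```text
[0.5732 0.1821] [0.4918 0.1819]
```

{"method": "arm_command", "body": {"motion": [{"delta_pos":[5,0,0],"yaw":0,"grip":40},{"delta_pos":[10,0,0],"yaw":0,"grip":40},{"delta_pos":[14,0,0],"yaw":0,"grip":40},{"delta_pos":[17,0,0],"yaw":0,"grip":40},{"delta_pos":[19,0,0],"yaw":0,"grip":40},{"delta_pos":[20,0,0],"yaw":0,"grip":40},{"delta_pos":[21,0,0],"yaw":0,"grip":40},{"delta_pos":[21,0,0],"yaw":0,"grip":40}]}}

```text
t: 7.88
tool_pos: [0.527, 0.0447, 0.0183]
tcp_rot: [0.714, 0.7, 0.0, 0.0]
contact_force: [-0.0, -0.0, -0.1]
opening: 0.0397
```

```bash
python3 look.py 5
```

```text
7.975 [0.52701642 0.0445951  0.01835842] 0.040208323152211005 [ 0.42518152 -0.59438876  0.5928188 ]
```

View pics/t5z.png

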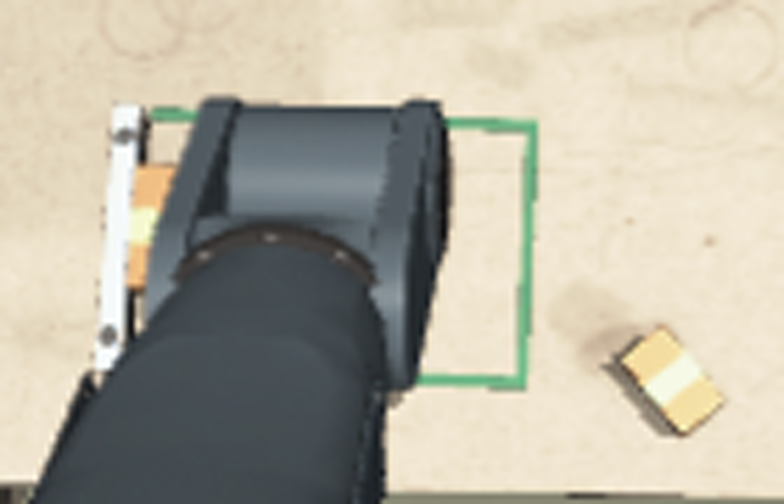

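{"method": "arm_command", "body": {"motion": [{"delta_pos":[1,0,0],"yaw":0,"grip":40},{"delta_pos":[2,0,0],"yaw":0,"grip":40},{"delta_pos":[2,0,0],"yaw":0,"grip":40}]}}

```text
t: 8.35
tool_pos: [0.5271, 0.0466, 0.0184]
tcp_rot: [0.714, 0.7, 0.0, 0.0]
contact_force: [1.0, -1.3, 0.4]
opening: 0.04
```

{"method": "arm_command", "body": {"motion": [{"delta_pos":[1,0,0],"yaw":0,"grip":40},{"delta_pos":[1,0,0],"yaw":0,"grip":40}]}}

```text
t: 8.6
tool_pos: [0.5269, 0.0469, 0.0184]
tcp_rot: [0.714, 0.7, -0.0, 0.0]
contact_force: [-1.6, -8.2, 1.2]
opening: 0.0401
```

{"method": "arm_command", "body": {"motion": [{"delta_pos":[1,0,0],"yaw":0,"grip":40},{"delta_pos":[1,0,0],"yaw":0,"grip":40}]}}

```text
t: 8.85
tool_pos: [0.5269, 0.0469, 0.0184]
tcp_rot: [0.714, 0.7, -0.001, 0.001]
contact_force: [-2.2, -18.6, 2.6]
opening: 0.0402
```

The push force rose from 1 to 19 N while the hand stopped moving, so the carton is against the bar. I back off.

{"method": "arm_command", "body": {"motion": [{"delta_pos":[-2,0,0],"yaw":0,"grip":40},{"delta_pos":[-6,0,0],"yaw":0,"grip":40},{"delta_pos":[-20,0,0],"yaw":0,"grip":40},{"delta_pos":[-45,0,0],"yaw":0,"grip":40},{"delta_pos":[-60,0,-30],"yaw":0,"grip":40},{"delta_pos":[-60,0,-80],"yaw":0,"grip":40},{"delta_pos":[-60,0,-130],"yaw":0,"grip":40},{"delta_pos":[-60,0,-180],"yaw":0,"grip":40},{"delta_pos":[-100,-10,-200],"yaw":0,"grip":40},{"delta_pos":[-150,-20,-200],"yaw":0,"grip":40},{"delta_pos":[-200,-40,-200],"yaw":0,"grip":40},{"delta_pos":[-250,-60,-200],"yaw":0,"grip":40},{"delta_pos":[-300,-80,-200],"yaw":0,"grip":40},{"delta_pos":[-300,-80,-200],"yaw":0,"grip":40}]}}

```text
t: 10.6
tool_pos: [0.4394, -0.2528, 0.2183]
tcp_rot: [0.716, 0.698, -0.0, 0.0]
contact_force: [0.3, 0.5, -0.1]
opening: 0.04
```

```bash
python3 look.py 6
```

```text
10.7 [ 0.44055703 -0.2501758   0.21821182] 0.04000342351789409 [-1.04530839  0.2221164  -0.46957804]
```

View pics/t6z.png

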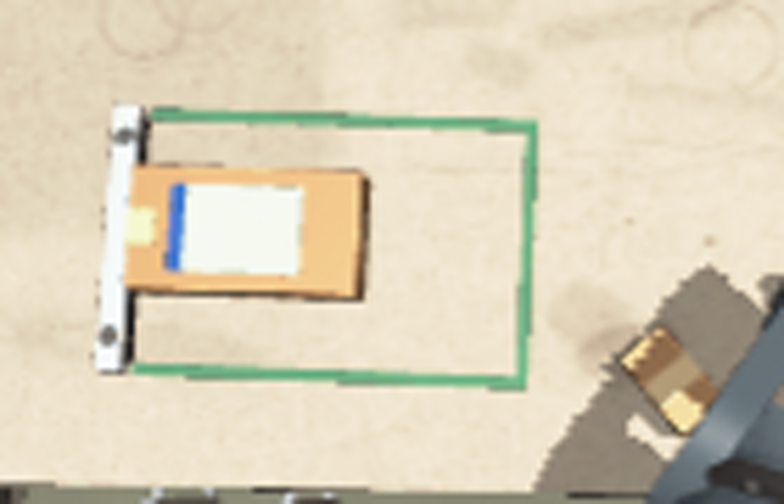

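View pics/s6z.png

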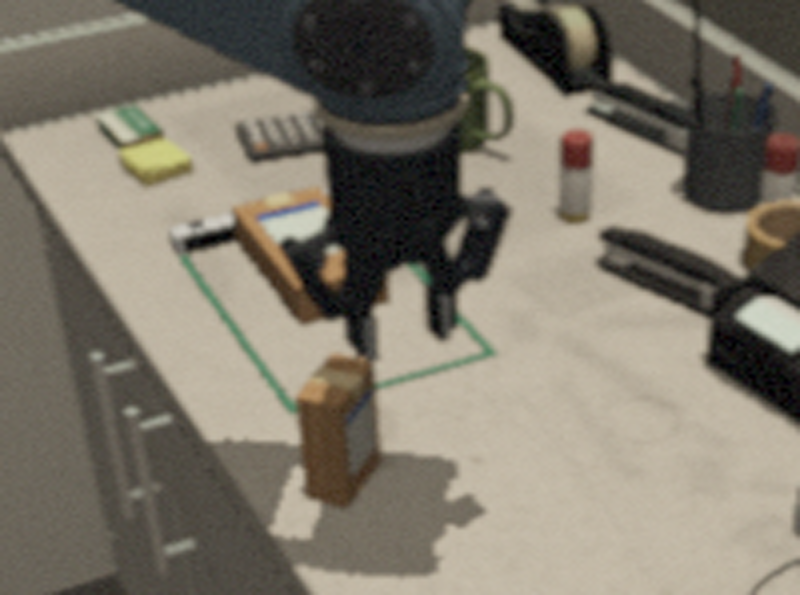

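The carton lies label up at (125-370, 165-300) in the top zoom, meeting the bar. The look-alike is unmoved. I check squareness numerically.

```bash
python3 - <<'E'
from pc import *
D=np.load('pics/t6.npz')['d'];p=np.load('pics/t6.npz')['p']
X,us,vs=cloud('top',D,200,290,180,320)
m=(abs(X[:,2]-.045)<.010)&(us<252)
P=np.array([onz('top',u,v,.045)[:2] for u,v in zip(us[m],vs[m])])*1000
P=P[(P[:,1]>40)]
n,l,st,_=cv2.connectedComponentsWithStats(m.reshape(90,140).astype(np.uint8));print(st[1:][st[1:,4]>40])
print(cv2.minAreaRect(P.astype(np.float32)),P.mean(0),len(P))
w,V=np.linalg.eigh(np.cov(P.T));print(np.degrees(np.arctan2(V[1,1],V[0,1]))%180,np.sqrt(w*12))
q=lambda u,v,z: onz('top',180+(u+.5)/5.6-.5,200+(v+.5)/5.6-.5,z)[:2]
for a,b,z in(((365,172),(360,298),.045),((145,106),(126,371),.024),((112,106),(97,371),.024),((537,121),(526,388),0)):
    A,B=q(*a,z),q(*b,z);e=A-B;print(A.round(4),B.round(4),np.degrees(np.arctan2(e[1],e[0])))
g=cv2.cvtColor(p,cv2.COLOR_RGB2BGR)[215:275,190:255];cv2.imwrite('pics/t6zz.png',cv2.resize(g,None,fx=10,fy=10,interpolation=cv2.INTER_CUBIC))
E
```

```text
[[ 22  29  43  24 944]]
((515.6085205078125, 132.15626525878906), (152.35169982910156, 111.41059112548828), 88.71587371826172) [530.88660414 130.96362277] 945
88.89003707661455 [ 80.857204   151.78679035]
[0.5691 0.0537] [0.4888 0.0543] -0.3980236778819713
[0.6144 0.2028] [0.4422 0.2062] -1.129714651337448
[0.6142 0.2246] [0.442  0.2249] -0.10817916952600234
[ 0.6105 -0.0529] [ 0.4359 -0.0489] -1.307950240481555
```

View pics/t6zz.png

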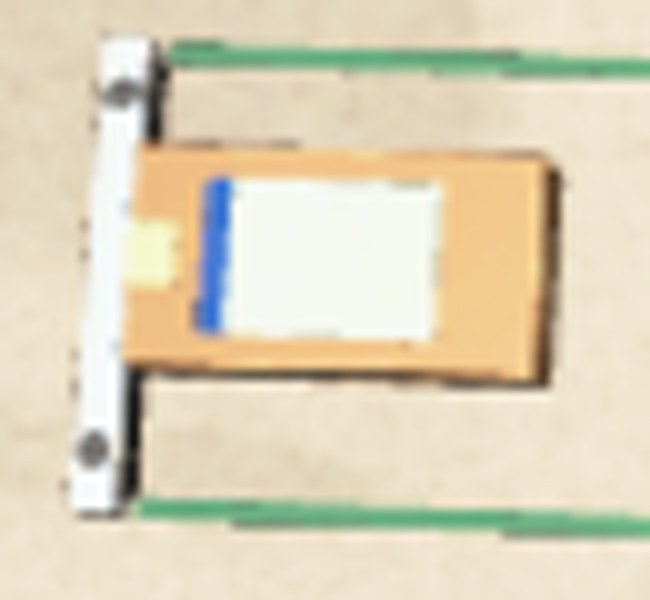

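```bash
python3 -c "
from h import *
print(ticket.hand_in())"
```

```text
the job is handed in; nothing more can be done
None
```

I tipped the carton over by pushing high on its label side. It came down label up inside the outline. I then pushed it along the worktop with two fingers until it met the stop bar, backed the hand straight off and raised it clear. The job was handed in at about 10.7 s of the 38 s allowed.

**Last checks:**
- **Against the bar:** during the last push the force rose from about 1 N to 19 N while the hand stopped moving. The leading end measures y ≈ 0.206 m and the bar face 0.203–0.206 m, so they agree within the 2 mm calibration.
- **Square to the bar:** the carton's long axis reads 88.9°, against 88.8–89.1° for the tape. Readings of single edges disagree by about a degree, from −0.1° to −1.3°, which I put down to picking pixels by hand.
- **Inside the outline:** the carton lies about 5 mm to the right of the centre line, well inside the tape.
- **Other things:** nothing I could see had moved, including the small look-alike carton. I judged this by eye and did not measure each item; the marker, label roll and eraser were not in the final close-up pictures.

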